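# Present the glass scale plate label up

## Task

Lift the loose grey cover off the plate holder and set it down upright on the round green mat, without dropping it. Then take the glass plate by its frosted end, the end with the small corner notch, touching neither its label nor its clear glass with the fingers, lift it out of the slot and tip it so that the yellow label faces up at a slant of 45 degrees or flatter, at least 20 cm above the bench. Finish while holding it there, and leave the three steel weights standing where they are.

Things in the scene. Friction and masses are not known exactly. Their poses are not given: they have to be found in the camera images.
- cover_grip (a point): Middle of the black handle bar on the loose grey cover: bar 18 mm thick (x), 60 long (y), 36 high; the point is 24 mm above the cover's flat top, 102 mm above its lower rim, on its axis; z up. Cover: box open below, 80 (x) by 170 (y) by 78 mm high, about 0.26 kg. It sits loosely over the plate on the holder's foot tray; raise it straight up 75 mm or more to clear the plate.
- case: Black plate holder, fixed to the bench, at any heading. Foot tray 100 (x) by 190 (y) by 10 mm high; on it a block 60 by 150 mm, top 34 mm above the bench, with a slot along y, 11 mm wide, 134 long, 20 deep (floor 14 mm above the bench). Origin: centre of the underside, on the bench. The cover hides block and plate at first.
- plate_centre (a point): Centre of the glass plate: 8 mm thick (x), 130 long (y), 64 high (z), about 0.14 kg. It stands on its long edge in the slot, 44 mm showing, this centre 46 mm above the bench. +x is the way the label faces; +y points to the frosted end; +z is up while it stands in the slot. White frosted part (both faces): y from 20 to 65 mm. Yellow label: +x face only, y from -12 to 18 mm. Rest: clear.
- plate_notch (a point): Middle of the small notch, 12 by 12 mm, cut from the plate's corner at the frosted end: 59 mm along +y and 26 mm along +z from the plate's centre, in its middle plane. It is in an upper corner while the plate stands in the slot; seen facing the label, it is at the top right. Same axes as the plate's centre.
- mat: Round green mat fixed to the bench, 220 mm in diameter, 3 mm thick. Origin: centre of its underside, on the bench.
- weight_a_centre (a point): Centre of a polished steel knob weight, 36 mm in diameter, 62 mm high, 0.5 kg, standing loose on the bench. To be left alone.
- weight_b_centre (a point): Centre of a polished steel knob weight, 28 mm in diameter, 46 mm high, 0.2 kg, standing loose on the bench. To be left alone.
- weight_c_centre (a point): Centre of a polished steel knob weight, 22 mm in diameter, 38 mm high, 0.1 kg, standing loose on the bench. To be left alone.
There are look-alikes about, which are no part of the job. Leave any orange or pink look-alike of the part that bears cover_grip alone.

How it is judged (in metres and radians):
On the way, in this order (a step that is already met when the one before it is completed fails the run):
1. the cover stands upright on the mat, let go, and at rest (horizontal distance between cover_grip and mat below 0.08 m and height (world z) of cover_grip below 0.111 m and angle between cover_grip's own z axis and vertical below 0.1 rad and contact force between cover and mat above 0.5 N and contact force between the fingers and cover below 0.1 N and linear speed of cover below 0.02 m/s), for 0.2 s.
2. the plate is lifted clear out of the slot (height (world z) of plate_centre above 0.1 m and contact force between plate and case below 0.05 N and contact force between the fingers and plate above 1 N), for 0.2 s.
At the end, for the whole second after the job is handed in: The gripper holds the plate still, its centre over 170 mm above the bench, its label face within 55 degrees of straight up, nothing else carrying it; the cover stands upright on the mat, released, within 80 mm of the mat centre; the three weights are within 20 mm of their start (height (world z) of plate_centre above 0.17 m and angle between plate_centre's own x axis and vertical below 0.96 rad and contact force between the fingers and plate above 1 N and contact force between plate and case below 0.05 N and contact force between plate and cover below 0.05 N and linear speed of plate below 0.03 m/s and horizontal distance between cover_grip and mat below 0.08 m and height (world z) of cover_grip below 0.111 m and angle between cover_grip's own z axis and vertical below 0.1 rad and linear speed of cover below 0.02 m/s and contact force between the fingers and cover below 0.1 N and distance of each of weight_a_centre, weight_b_centre, weight_c_centre from where it was at the start of the episode below 0.02 m); the arm keeps its last pose, push and grip.
It fails at once if the fingers touch the label or the clear glass (contact force between the fingers and plate_c2 above 0.5 N).
It fails at once if the cover is dropped (linear speed of cover above 0.6 m/s and contact force between the fingers and cover below 0.1 N).
It fails at once if a weight is knocked over or pushed away (distance of any of weight_a_centre, weight_b_centre, weight_c_centre from where it was at the start of the episode above 0.03 m or angle between any of weight_a_centre, weight_b_centre, weight_c_centre's own z axis and vertical above 0.4 rad).
It also fails if it takes over 51 s, if anything falls off the work surface, if the arm or the gripper's body presses on something with over 40 N, if the wrist force passes 120 N, or if a joint passes its speed limit or range.

## Robot

A 6-joint arm with a two-finger parallel gripper is mounted at the origin on the work surface. World frame = base frame: x ahead of the robot, y to its left, z up, the work surface at z = 0. Lengths are in m, angles in degrees, forces in N, time in s.
With the tool pointing down it reaches from about 0.35 to 0.875 m from the base axis. Payload 4.2 kg.
Tool frame: the origin (TCP) lies on the front face of the gripper's body, between the roots of the fingers; the fingertips stand 70 mm ahead of it and the grasp point (between the pads) lies 51 mm ahead of it; x points along the fingers, y is the direction in which the jaws open and shut, and the axes are right-handed (so a half turn about x gives the same grasp; the last joint's range is limited). The gripper opens to 87 mm and grips with 3 to 60 N. Pads are 19 mm wide; open, the fingers measure 117 mm over their backs; the gripper's body (75 mm by 190 mm) begins 51 mm behind the grasp point.
Start: joints at [84.03, 22.042, 0.453, 0, -68.411, -14.817], TCP at [0.222, 0.584, 0.292] pointing down, gripper open.
Joint ranges: [-179.83, 179.83], [-69.29, 118.12], [-61.27, 80.66], [-181.25, 117.63], [-171.15, -9.14], [-177.46, 177.46]. Speed limits (degrees/s): [159.86, 159.86, 180, 180, 180, 180].

## Interface

Orientations are given as a 3x3 rotation matrix whose columns are the frame's x, y, z axes.
In Python, from station import r, viewer, spotter gives the robot as it stands.
- The arm moves only by the tool move_arm, never from a script. Its argument "series" is a list that holds one entry, the list of rows, each a list of 7 numbers: the turn, a rotation vector about the world's x, y, z scaled (see below), then the shift along the world's x, y, z scaled (see below), then the opening, from 0 (shut) to 1 (fully open). A call has 1 to 20 rows; each row shifts and turns the pose as measured when the row begins; what a row does not reach is not made up. The controller multiplies each number of a shift by 60 mm and each number of a turn by 8 degrees. A row lasts 1/8 s, in which the tool goes at most 62.5 mm and 10.7 degrees, less where a joint would pass 70% of its speed; a pose out of reach is approached as far as the arm can. A call with a number of a shift or a turn outside -1 to 1 is refused whole. A call with a gripper value outside its range is refused whole. The fingers move at their own pace and stop on an object; the grip force is fixed at half the most. Time passes only in rows, so rows that do not move let the fingers close. It gives the time, the measured TCP pose, the force and the opening at its end, in the units of the state.
- r.sense(): the state, without advancing time (a new reading comes with each control period).
- viewer.capture(name): name is "scene" or "side" or "wrist"; returns (picture, depth): 420x560x3 uint8, red, green, blue; 420x560 float32, m along the optical axis (not along the pixel's ray), 0 where there is no reading.
- viewer.camera_params(name): a dict with "mtx" (3x3 intrinsics, pixels), "dist_coeffs" ([k1, k2, p1, p2, k3] as OpenCV has them; the pictures are not rectified), "pose" (4x4, takes a point from camera to world coordinates). Camera axes: x right, y down, z forward; pixel columns grow to the right and rows downward; lengths in m; the calibration is good to about 2 mm. A picture is of the moment at which its call begins: read the wrist's pose just before it. camera_params takes no time and is no camera call; for the wrist camera it gives the pose at the moment of the call.
- r.finish_job(): hands the job in, once; it reports no verdict.
Trained networks look in the newest picture that a camera, given by its name, has taken for a name from the list of things; names that differ only in an ending like _2 or _b are one class to them, and where a whole thing is asked for, a point or a joint stands for the part that bears it (a point fixed in the world has none). Each returns a list of dicts, best first, with "conf" (0 to 1); they miss things now and then, are a little off and sometimes report something else, mostly with a low value. They report only what shows in the picture. A call takes as long as a camera call. They do not tell look-alikes from the thing itself.
- spotter.find_in(camera, name): "centre" ([column, row] in pixels, amid what is visible of it).
- spotter.trace(camera, name): "mask" (420x560 bool, what is visible of it) and "centre" ([column, row] in pixels, amid what is visible of it).
The state is a dict: "time_s": time; "joints": joint angles; "joint_velocities": joint speeds; "effort": joint torques, N m; "tcp_pos": TCP position; "ee_rot": TCP orientation; "wrist_force": force on the tool from outside, world axes, zero at the start; "moment": the same for the moment, N m; "gripper_width": opening from 0.0 (shut) to 1.0 (fully open).
Only numpy, scipy, OpenCV 4.12 (cv2) and the standard library are available. Lean on these libraries where they do the work, as an engineer would, in place of code of your own. Each camera call takes 0.05 s, during which the arm holds its last target.

## Working session

There is one attempt and no reset: what is moved stays moved. The work goes in short steps, Python scripts to look and compute and a tool call to move; the robot and the scene stay as the last step left them, time stands still between calls to the robot, and variables do not carry over. Pictures are saved under pics/ and viewed, and the job is handed in when it is done.

Besides the shell and the picture viewer there is one more tool, called after ">>>" as name(argument=value, ...), one argument or row to a line, values as JSON. move_arm: Moves the arm, as the interface text tells. Its arguments: {"type":"object","properties":{"series":{"type":"array","items":{"type":"array","items":{"type":"array","items":{"type":"number","minimum":-1,"maximum":1}}}}},"required":["series"]}

```bash
mkdir -p pics; ls
python3 - <<'E'
from station import r, viewer, spotter
import cv2, numpy as np
s=r.sense(); print(s)
for n in ["scene","side","wrist"]:
    p,d=viewer.capture(n); cv2.imwrite(f"pics/{n}0.png",p[:,:,::-1]); np.save(f"pics/{n}0.npy",d)
    c=viewer.camera_params(n); print(n,np.round(c["pose"],3).tolist(),np.round(c["mtx"],1).tolist(),c["dist_coeffs"])
E
```

```text
pics
{'time_s': 0.0, 'joints': array([ 8.40318166e+01,  2.20916586e+01,  3.79597067e-01, -2.82672702e-02,
       -6.84093496e+01, -1.48170809e+01]), 'joint_velocities': array([-0.03021204,  0.05541707, -0.05791721, -0.00282202,  0.0182049 ,
        0.01985862]), 'effort': array([ 4.36150804e-04, -3.90663385e+01,  1.87401921e+01,  4.21971291e+00,
        1.10018224e-02, -1.91658751e-04]), 'tcp_pos': array([0.22160635, 0.58392049, 0.29115059]), 'ee_rot': array([[-6.76578312e-04, -3.55035968e-01, -9.34852397e-01],
       [-2.05979691e-03, -9.34850133e-01,  3.55036599e-01],
       [-9.99997650e-01,  2.16581614e-03, -9.88026632e-05]]), 'wrist_force': array([-0.63462367, -0.47389739, -0.32279989]), 'moment': array([ 0.01644739, -0.0295476 ,  0.00356293]), 'gripper_width': 0.9969719135171318}
scene [[-0.839, 0.361, -0.407, 1.129], [0.544, 0.584, -0.603, 0.899], [0.02, -0.727, -0.686, 1.063], [0.0, 0.0, 0.0, 1.0]] [[527.2, 0.0, 273.2], [0.0, 527.2, 204.8], [0.0, 0.0, 1.0]] [0.01442042 0.         0.         0.         0.        ]
side [[0.874, -0.268, 0.406, 0.141], [-0.486, -0.457, 0.745, -0.758], [-0.015, -0.848, -0.529, 0.673], [0.0, 0.0, 0.0, 1.0]] [[526.0, 0.0, 277.5], [0.0, 526.0, 211.6], [0.0, 0.0, 1.0]] [-0.12596137  0.          0.          0.          0.        ]
wrist [[-0.355, -0.892, -0.281, 0.299], [-0.935, 0.339, 0.105, 0.555], [0.001, 0.3, -0.954, 0.384], [0.0, 0.0, 0.0, 1.0]] [[341.1, 0.0, 273.8], [0.0, 341.1, 205.8], [0.0, 0.0, 1.0]] [-0.06557085  0.          0.          0.          0.        ]
```

View pics/scene0.png

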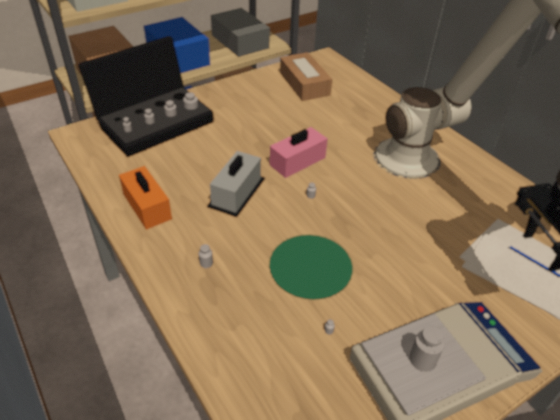

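View pics/side0.png

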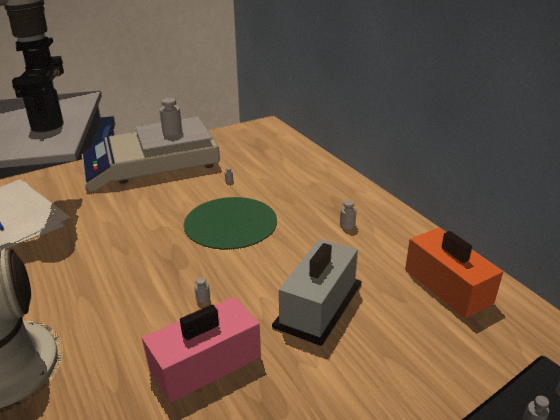

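View pics/wrist0.png

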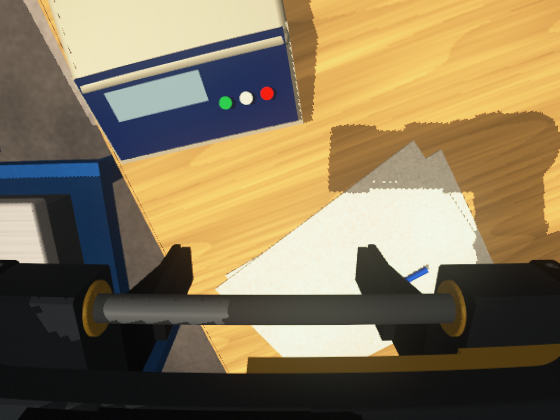

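The scene view shows the grey cover at (236,183), the mat at (311,266), and weights at (206,256), (312,190) and (329,327). The orange and pink ones are look-alikes. Next I'll get their positions.

```bash
cat > h.py <<'E'
from station import r, viewer, spotter
import cv2, numpy as np
def cloud(n,d,mask=None,c=None):
    c=c or viewer.camera_params(n)
    ok=(d>0) if mask is None else (d>0)&mask
    v,u=np.nonzero(ok)
    q=cv2.undistortPoints(np.stack([u,v],1).astype(np.float64).reshape(-1,1,2),np.array(c["mtx"]),np.array(c["dist_coeffs"])).reshape(-1,2)
    z=d[v,u]; P=np.c_[q*z[:,None],z]; T=np.array(c["pose"])
    return P@T[:3,:3].T+T[:3,3], np.stack([u,v],1)
def proj(n,P,c=None):
    c=c or viewer.camera_params(n); T=np.linalg.inv(c["pose"])
    return cv2.projectPoints(np.atleast_2d(P).astype(float),cv2.Rodrigues(T[:3,:3])[0],T[:3,3],np.array(c["mtx"]),np.array(c["dist_coeffs"]))[0].reshape(-1,2)
E
python3 - <<'E'
from h import *
for n in ["scene","side"]:
    p,d=viewer.capture(n)
    for k in ["cover_grip","case","mat","weight_a_centre"]:
        for f in spotter.trace(n,k):
            P,_=cloud(n,d,f["mask"])
            if len(P)==0: continue
            print(n,k,round(f["conf"],2),np.round(f["centre"]),len(P),"med",np.round(np.median(P,0),3),"min",np.round(np.percentile(P,2,axis=0),3),"max",np.round(np.percentile(P,98,axis=0),3), p[f["mask"]].mean(0).astype(int))
            if k=="cover_grip":
                top=P[(P[:,2]>.074)&(P[:,2]<.098)]
                if len(top)>20:
                    rc=cv2.minAreaRect((top[:,:2]*1000).astype(np.float32)); print("  toprect",rc,len(top),top[:,2].mean())
                bar=P[P[:,2]>.105]
                if len(bar)>10:
                    rc=cv2.minAreaRect((bar[:,:2]*1000).astype(np.float32)); print("  bar",rc,len(bar),bar[:,2].max())
E
```

```text
scene cover_grip 0.82 [237. 179.] 2038 med [ 0.583 -0.113  0.085] min [ 0.48  -0.191  0.013] max [ 0.65  -0.061  0.124] [116 111 101]
  toprect ((561.347900390625, -136.48440551757812), (178.42071533203125, 83.87113189697266), 33.036476135253906) 1051 0.08707411538808653
  bar ((563.0438232421875, -134.97122192382812), (61.672386169433594, 20.206064224243164), 32.15021514892578) 143 0.12787674214299694
scene cover_grip 0.78 [298. 150.] 1965 med [ 0.342 -0.138  0.068] min [ 0.236 -0.2    0.001] max [ 0.407 -0.117  0.114] [155  92  98]
  toprect ((319.1884765625, -164.83169555664062), (178.14927673339844, 86.24878692626953), 5.6686224937438965) 755 0.07917021914706754
  bar ((318.9093322753906, -162.33334350585938), (63.083927154541016, 20.64104461669922), 0.6946720480918884) 95 0.11775236850632276
scene cover_grip 0.57 [143. 200.] 2112 med [ 0.822 -0.187  0.076] min [ 0.774 -0.306  0.001] max [ 0.855 -0.134  0.114] [164  90  39]
  toprect ((813.8843383789062, -221.66314697265625), (83.51631164550781, 178.15817260742188), 0.06610199809074402) 1073 0.07904933384956933
  bar ((812.971069
[... 944 characters left out ...]
min [ 0.234 -0.215  0.   ] max [ 0.404 -0.129  0.113] [129  65  72]
  toprect ((319.53515625, -167.89407348632812), (170.77073669433594, 83.62152862548828), 5.467554092407227) 3496 0.07841048997061646
  bar ((319.0602722167969, -169.00291442871094), (59.75651550292969, 20.299549102783203), 7.216577529907227) 419 0.11686146988085078
side case 0.86 [324. 333.] 894 med [ 0.519 -0.186  0.009] min [ 0.461 -0.228 -0.   ] max [ 0.657 -0.133  0.012] [25 19 15]
side mat 0.7 [230. 224.] 3808 med [0.535 0.2   0.003] min [0.44  0.106 0.   ] max [0.637 0.305 0.006] [53 82 52]
side weight_a_centre 0.88 [350. 217.] 422 med [0.762 0.048 0.033] min [ 0.75   0.037 -0.001] max [0.839 0.128 0.063] [107  90  76]
```

>>> move_arm(
  series=[
    [[0,0,0.48,0.4,-0.86,0,1],[0,0,0.48,0.4,-0.86,0,1],[0,0,0.48,0.4,-0.86,0,1],[0,0,0.48,0.4,-0.86,0,1],[0,0,0.48,0.4,-0.86,0,1],[0,0,0.48,0.4,-0.86,0,1],[0,0,0.48,0.4,-0.86,0,1],[0,0,0.48,0.4,-0.86,0,1],[0,0,0.48,0.4,-0.86,0,1],[0,0,0.48,0.4,-0.86,0,1],[0,0,0.48,0.4,-0.86,0,1],[0,0,0.48,0.4,-0.86,0,1],[0,0,0.48,0.4,-0.86,0,1],[0,0,0,0,0,0,1]],
  ],
)

```text
time_s: 2.4
tcp_pos: [0.5401, -0.1083, 0.2949]
ee_rot: [[0.008, 0.516, -0.856], [0.008, -0.856, -0.516], [-1.0, -0.002, -0.011]]
wrist_force: [-0.7, -0.3, -0.2]
gripper_width: 0.992
```

Run:
```python
from h import *
c=viewer.camera_params("wrist"); s=r.sense()
p,d=viewer.capture("wrist"); cv2.imwrite("pics/w1.png",p[:,:,::-1])
for f in spotter.trace("wrist","cover_grip"):
    P,_=cloud("wrist",d,f["mask"],c); print(f["conf"],np.round(f["centre"]),len(P),p[f["mask"]].mean(0))
    for lo,hi in((.074,.098),(.112,.13)):
        t=P[(P[:,2]>lo)&(P[:,2]<hi)]
        if len(t)>20: print(cv2.minAreaRect((t[:,:2]*1000).astype(np.float32)),len(t),np.median(t[:,2]))
p,d=viewer.capture("side")
P,uv=cloud("side",d)
for name,x,y in (("B",202,293),("C",229,177),("A",348,216)):
    m=(abs(uv[:,0]-x)<14)&(abs(uv[:,1]-y)<18)&(P[:,2]>.012)&(P[:,2]<.065); q=P[m]; print(name,m.sum(),np.round(np.median(q,0),3),q[:,2].max())
```

```text
0.75 [513.  31.] 8361 [142.47713197  66.4204383    2.49249643]
((789.3067626953125, -217.9198760986328), (34.27288818359375, 104.32625579833984), 0.0624680370092392) 2995 0.0778027639924318
0.59 [314. 182.] 15768 [171.26741176 169.97872072 152.33068132]
((561.8878784179688, -138.4783172607422), (170.61599731445312, 80.5892562866211), 33.160194396972656) 13955 0.08779781030651584
((562.2183837890625, -137.775146484375), (59.958274841308594, 18.362154006958008), 33.93638610839844) 1632 0.1234914248266317
0.58 [229. 346.] 4247 [193.91137163 102.75685815 121.29871043]
((362.8247985839844, -158.02587890625), (66.3238754272461, 113.92460632324219), 32.823089599609375) 3346 0.07780970864224312
B 249 [ 0.377 -0.02   0.031] 0.04725401165413001
C 85 [0.619 0.388 0.024] 0.039808509082295274
A 333 [0.761 0.048 0.04 ] 0.06446553854222803
```

View pics/w1.png

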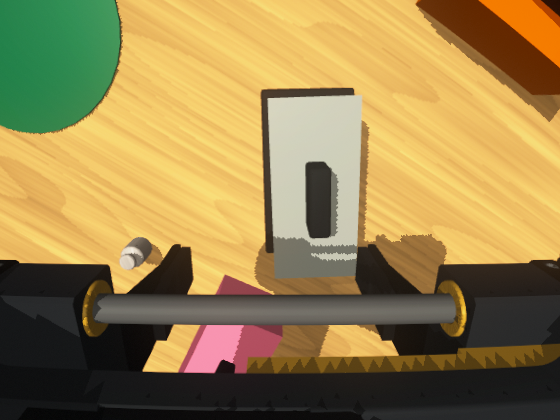

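Wrist view: the grey cover is at (315,185) with its handle vertical, and the mat is at top left. I'll centre over the handle.

>>> move_arm(
  series=[
    [[-0.06,0.06,0.26,0.37,-0.5,0,1],[0,0,0,0,0,0,1],[0,0,0,0,0,-0.8,1],[0,0,0,0,0,0,1]],
  ],
)

```text
time_s: 3.05
tcp_pos: [0.5604, -0.1293, 0.2489]
ee_rot: [[0.002, 0.559, -0.829], [0.001, -0.829, -0.559], [-1.0, 0.001, -0.002]]
wrist_force: [-0.3, -1.3, 0.7]
gripper_width: 1.001
```

>>> move_arm(
  series=[
    [[0,0,-0.1,0.03,-0.16,-0.5,1],[0,0,0,0,0,-0.5,1],[0,0,0,0,0,-0.3,1],[0,0,0,0,0,0,1]],
  ],
)

```text
time_s: 3.55
tcp_pos: [0.5661, -0.1352, 0.1794]
ee_rot: [[0.018, 0.554, -0.832], [-0.002, -0.832, -0.554], [-1.0, 0.011, -0.013]]
wrist_force: [0.4, -0.3, 0.4]
gripper_width: 1.0
```

>>> move_arm(
  series=[
    [[0.01,0.13,0,-0.07,-0.05,-0.24,1],[0,0,0,0,0,0,1]],
  ],
)

```text
time_s: 3.8
tcp_pos: [0.5631, -0.1375, 0.1676]
ee_rot: [[0.004, 0.556, -0.831], [-0.001, -0.831, -0.556], [-1.0, 0.003, -0.002]]
wrist_force: [0.2, -0.8, -0.5]
gripper_width: 1.001
```

Aligned on the handle, so I'll close the fingers.

>>> move_arm(
  series=[
    [[0,0.02,0,0,0,-0.04,1],[0,0,0,0,0,0,0],[0,0,0,0,0,0,0],[0,0,0,0,0,0,0],[0,0,0,0,0,0,0],[0,0,0,0,0,0,0],[0,0,0,0,0,0,0],[0,0,0,0,0,0,0]],
  ],
)

```text
time_s: 4.8
tcp_pos: [0.564, -0.1377, 0.1668]
ee_rot: [[0.004, 0.556, -0.831], [-0.001, -0.831, -0.556], [-1.0, 0.003, -0.002]]
wrist_force: [0.3, 1.0, 0.4]
gripper_width: 0.289
```

>>> move_arm(
  series=[
    [[0,0,0,0,0,0,0],[0,0,0,0,0,0,0],[0,0,0,0,0,0,0],[0,0,0,0,0,0,0]],
  ],
)

```text
time_s: 5.3
tcp_pos: [0.5638, -0.1376, 0.1666]
ee_rot: [[0.003, 0.556, -0.831], [-0.001, -0.831, -0.556], [-1.0, 0.003, -0.002]]
wrist_force: [0.1, 1.4, -0.5]
gripper_width: 0.204
```

>>> move_arm(
  series=[
    [[0,0,0,0,0,0,0],[0,0,0,0,0,0.3,0],[0,0,0,0,0,0.4,0],[0,0,0,0,0,0.4,0],[0,0,0,0,0,0.4,0],[0,0,0,0,0,0.5,0],[0,0,0,0,0,0.5,0],[0,0,0,0,0,0,0]],
  ],
)

```text
time_s: 6.3
tcp_pos: [0.56, -0.1371, 0.315]
ee_rot: [[-0.009, 0.553, -0.833], [0.002, -0.833, -0.553], [-1.0, -0.007, 0.006]]
wrist_force: [0.3, -0.6, -2.7]
gripper_width: 0.206
```

>>> move_arm(
  series=[
    [[0,-0.06,0,-0.02,0.3,0,0],[0,0,0,-0.05,0.6,0,0],[0,0,0,-0.05,0.65,0,0],[0,0,0,-0.05,0.65,0,0],[0,0,0,-0.05,0.65,0,0],[0,0,0,-0.05,0.65,0,0],[0,0,0,-0.05,0.65,0,0],[0,0,0,-0.05,0.65,0,0],[0,0,0,-0.03,0.6,0,0],[0,0,0,0,0.3,0,0],[0,0,0,0,0,0,0],[0,0,0,0,0,0,0]],
  ],
)

```text
time_s: 7.8
tcp_pos: [0.5223, 0.2206, 0.292]
ee_rot: [[-0.035, 0.552, -0.833], [-0.005, -0.834, -0.552], [-0.999, -0.016, 0.032]]
wrist_force: [0.2, -0.2, -2.5]
gripper_width: 0.2
```

>>> move_arm(
  series=[
    [[0.04,-0.25,0,0.27,-0.2,0,0],[0,0,0,0,0,-0.4,0],[0,0,0,0,0,-0.5,0],[0,0,0,0,0,-0.4,0],[0,0,0,0,0,0,0]],
  ],
)

```text
time_s: 8.43
tcp_pos: [0.5419, 0.2009, 0.2132]
ee_rot: [[0.007, 0.546, -0.838], [0.001, -0.838, -0.546], [-1.0, 0.003, -0.006]]
wrist_force: [1.0, -0.4, -2.9]
gripper_width: 0.204
```

Run:
```python
from h import *
p,d=viewer.capture("scene"); cv2.imwrite("pics/s2.png",p[:,:,::-1])
for f in spotter.trace("scene","plate_centre")[:2]: 
    P,_=cloud("scene",d,f["mask"]); print(f["conf"],f["centre"],np.median(P,0))
p,d=viewer.capture("side"); cv2.imwrite("pics/d2.png",p[:,:,::-1])
```

```text
0.79 [235.0, 176.2] [ 0.57029354 -0.12808822  0.061062  ]
```

View pics/s2.png

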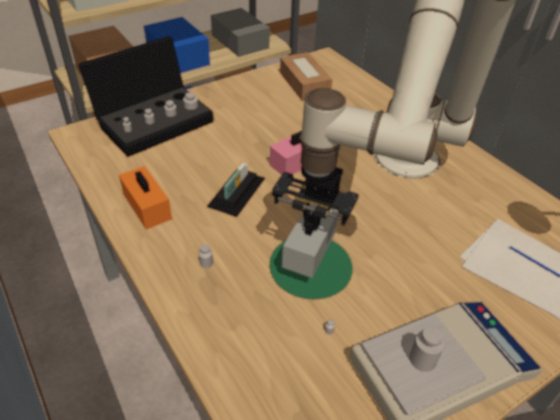

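View pics/d2.png

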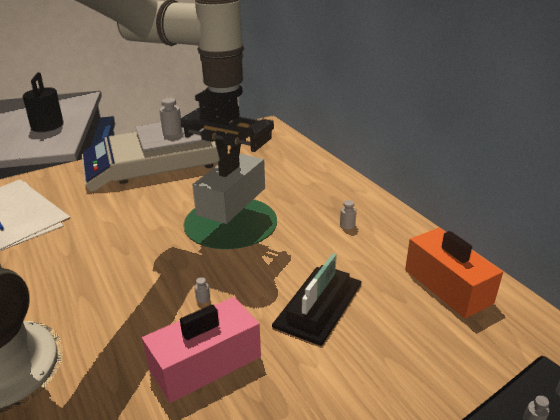

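Scene and side views: the cover hangs level over the mat at (311,245). The uncovered plate's white end points towards the robot. Lowering now.

>>> move_arm(
  series=[
    [[0,0.05,0,-0.05,0.09,-0.3,0],[0,0,0,0,0,-0.25,0],[0,0,0,0,0,-0.15,0],[0,0,0,0,0,0,0]],
  ],
)

```text
time_s: 9.07
tcp_pos: [0.5406, 0.2087, 0.1731]
ee_rot: [[0.008, 0.547, -0.837], [0.007, -0.837, -0.547], [-1.0, -0.001, -0.01]]
wrist_force: [0.1, -0.1, -2.7]
gripper_width: 0.206
```

>>> move_arm(
  series=[
    [[-0.05,0.06,0,0,0,-0.1,0],[0,0,0,0,0,-0.1,0],[0,0,0,0,0,-0.03,0],[0,0,0,0,0,0,0]],
  ],
)

```text
time_s: 9.57
tcp_pos: [0.541, 0.2091, 0.1598]
ee_rot: [[0.001, 0.548, -0.836], [-0.0, -0.836, -0.548], [-1.0, 0.0, -0.0]]
wrist_force: [0.2, -0.2, -1.9]
gripper_width: 0.205
```

>>> move_arm(
  series=[
    [[0,0,0,0,0,-0.03,0],[0,0,0,0,0,0,0],[0,0,0,0,0,0,0]],
  ],
)

```text
time_s: 9.95
tcp_pos: [0.5413, 0.2094, 0.1598]
ee_rot: [[0.003, 0.548, -0.836], [0.001, -0.836, -0.548], [-1.0, 0.001, -0.003]]
wrist_force: [-0.1, -0.6, -0.9]
gripper_width: 0.205
```

The wrist force shows the load passing to the mat. I'll open the fingers and then rise.

>>> move_arm(
  series=[
    [[0,0,0,0,0,0,0.3],[0,0,0,0,0,0,0.5],[0,0,0,0,0,0,0.8],[0,0,0,0,0,0,0.8],[0,0,0,0,0,0,0.8],[0,0,0,0,0,0,0.8],[0,0,0,0,0,0,0.8],[0,0,0,0,0,0.3,0.8],[0,0,0,0,0,0.5,0.8],[0,0,0,0,0,0.6,0.8],[0,0,0,0,0,0.6,0.8],[0,0,0,0,0,0,0.8]],
  ],
)

```text
time_s: 11.45
tcp_pos: [0.5416, 0.2092, 0.2834]
ee_rot: [[0.003, 0.549, -0.836], [0.0, -0.836, -0.549], [-1.0, 0.001, -0.003]]
wrist_force: [0.7, 0.6, -1.5]
gripper_width: 0.798
```

>>> move_arm(
  series=[
    [[0,0,0,0,-0.6,0.1,0.6],[0,0,0,0,-0.8,0,0.6],[0,0,0,0,-0.8,0,0.6],[0,0,0,0,-0.8,0,0.6],[0,0,0,0,-0.8,0,0.6],[0,0,0,0,-0.8,0,0.6],[0,0,0,0,-0.6,0,0.6],[0,0,0,0,-0.2,0,0.6],[0,0,0,0,0,0,0.6]],
  ],
)

```text
time_s: 12.58
tcp_pos: [0.5369, -0.1236, 0.2815]
ee_rot: [[-0.009, 0.55, -0.835], [0.0, -0.835, -0.55], [-1.0, -0.005, 0.008]]
wrist_force: [-0.1, 1.3, 1.1]
gripper_width: 0.598
```

```bash
cat > m.py <<'E'
from h import *
import sys
c=viewer.camera_params("wrist"); s=r.sense(); print(s["time_s"],s["tcp_pos"].round(4))
p,d=viewer.capture("wrist"); cv2.imwrite("pics/%s.png"%sys.argv[1],p[:,:,::-1]); np.savez("pics/%s.npz"%sys.argv[1],p=p,d=d,T=c["pose"])
for f in spotter.trace("wrist","plate_centre")[:2]: 
    P,uv=cloud("wrist",d,f["mask"],c); C=p[uv[:,1],uv[:,0]]
    print(f["conf"],np.round(f["centre"]),len(P),np.median(P,0).round(4),P[:,2].max())
    t=P[(P[:,2]>.068)&(P[:,2]<.085)]
    print(cv2.minAreaRect((t[:,:2]*1000).astype(np.float32)),len(t),np.median(t[:,2]))
    a=np.radians(33.2);L=np.array([np.cos(a),np.sin(a)]);N=np.array([-L[1],L[0]])
    print("along",np.percentile(t[:,:2]@L,[1,50,99]),"across",np.percentile(t[:,:2]@N,[1,50,99]))
    print("ctr",np.array([.562,-.138])@L,np.array([.562,-.138])@N)
f=spotter.find_in("wrist","plate_notch"); print(f[:2])
E
python3 m.py w3
```

```text
12.575 [ 0.5369 -0.1236  0.2815]
0.58 [300. 168.] 1884 [ 0.5678 -0.1329  0.0772] 0.0801519047267289
((567.046142578125, -134.5835418701172), (117.2480239868164, 8.730504989624023), 32.270111083984375) 1315 0.07769364887386798
along [0.34333176 0.40508585 0.45866792] across [-0.42782511 -0.42302742 -0.41859336]
ctr 0.39469781932196457 -0.42320400686015
[{'centre': [302.4, 167.7], 'conf': 0.61}]
```

View pics/w3.png

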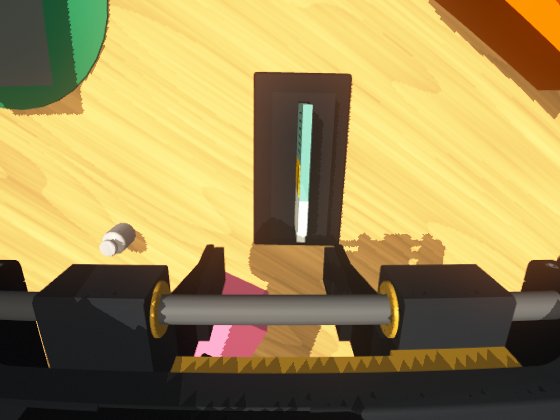

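Wrist view: the plate runs from (305,103) to (302,240), with the white frosted end at the bottom and the yellow label on the left (towards the mat). Grip point: (0.529, -0.160), 40 mm along plate +y.

>>> move_arm(
  series=[
    [[0,-0.06,0,-0.13,-0.6,0,0.6],[0,0,0,0,0,-0.6,0.6],[0,0,0,0,0,-0.6,0.6],[0,0,0,0,0,-0.5,0.6],[0,0,0,0,0,0,0.6]],
  ],
)

```text
time_s: 13.35
tcp_pos: [0.5312, -0.1534, 0.1792]
ee_rot: [[0.005, 0.56, -0.829], [0.0, -0.829, -0.56], [-1.0, 0.003, -0.005]]
wrist_force: [0.3, 0.2, 0.3]
gripper_width: 0.596
```

```bash
python3 m.py w4
```

```text
13.35 [ 0.5312 -0.1534  0.1792]
0.8 [278. 166.] 2927 [ 0.5711 -0.1317  0.0778] 0.08006014094170269
((566.7178344726562, -135.02984619140625), (117.35784912109375, 8.411733627319336), 32.26923370361328) 2752 0.07781705401951543
along [0.34349701 0.4066333  0.4577017 ] across [-0.42776994 -0.42336281 -0.41893654]
ctr 0.39469781932196457 -0.42320400686015
[{'centre': [282.3, 168.6], 'conf': 0.72}]
```

View pics/w4.png

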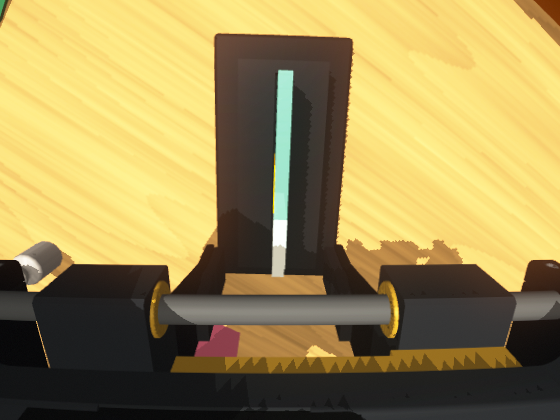

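>>> move_arm(
  series=[
    [[0,0.04,-0.21,-0.06,-0.11,-0.2,0.6],[0,0,0,0,0,-0.3,0.6],[0,0,0,0,0,-0.25,0.6],[0,0,0,0,0,0,0.6]],
  ],
)

```text
time_s: 14.0
tcp_pos: [0.531, -0.1613, 0.1391]
ee_rot: [[0.014, 0.532, -0.846], [-0.001, -0.846, -0.533], [-1.0, 0.009, -0.012]]
wrist_force: [-1.6, -0.2, 0.7]
gripper_width: 0.6
```

>>> move_arm(
  series=[
    [[0,0.1,0,-0.05,0.02,-0.2,0.6],[0,0.03,0,0,0,-0.2,0.6],[0,0,0,0,0,-0.08,0.6],[0,0,0,0,0,0,0.6]],
  ],
)

```text
time_s: 14.5
tcp_pos: [0.5283, -0.1602, 0.1089]
ee_rot: [[-0.004, 0.532, -0.847], [-0.001, -0.847, -0.532], [-1.0, -0.001, 0.004]]
wrist_force: [-0.1, -0.2, 0.7]
gripper_width: 0.603
```

```bash
python3 m.py w5
```

```text
14.5 [ 0.5283 -0.1602  0.1089]
0.96 [271. 164.] 5866 [ 0.579  -0.1273  0.0778] 0.08020846035576966
((566.3860473632812, -135.1107635498047), (118.09042358398438, 8.6143217086792), 32.47893142700195) 5748 0.07781054036978366
along [0.34311078 0.41545759 0.45810921] across [-0.42782836 -0.42367075 -0.41915291]
ctr 0.39469781932196457 -0.42320400686015
[{'centre': [273.0, 161.1], 'conf': 0.77}]
```

View pics/w5.png

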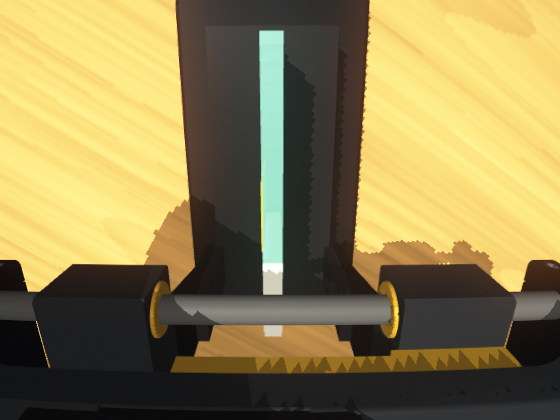

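The frosted end sits between the fingers: white starts at row 265 and the pads are about 40 mm along plate +y. Closing on it.

>>> move_arm(
  series=[
    [[0,0,0,0,0,0,0],[0,0,0,0,0,0,0],[0,0,0,0,0,0,0],[0,0,0,0,0,0,0],[0,0,0,0,0,0,0],[0,0,0,0,0,0,0],[0,0,0,0,0,0,0],[0,0,0,0,0,0,0],[0,0,0,0,0,0,0],[0,0,0,0,0,0,0]],
  ],
)

```text
time_s: 15.9
tcp_pos: [0.5291, -0.1602, 0.1106]
ee_rot: [[-0.0, 0.532, -0.846], [-0.001, -0.846, -0.532], [-1.0, 0.001, 0.001]]
wrist_force: [-0.6, 0.4, -0.1]
gripper_width: 0.092
```

Width 0.092 is 8 mm, so the plate is gripped. Lifting straight up.

>>> move_arm(
  series=[
    [[0,0,0,0,0,0,0],[0,0,0,0,0,0,0],[0,0,0,0,0,0.15,0],[0,0,0,0,0,0.25,0],[0,0,0,0,0,0.3,0],[0,0,0,0,0,0.4,0],[0,0,0,0,0,0.5,0],[0,0,0,0,0,0.6,0],[0,0,0,0,0,0.7,0],[0,0,0,0,0,0.7,0],[0,0,0,0,0,0.7,0],[0,0,0,0,0,0,0],[0,0,0,0,0,0,0]],
  ],
)

```text
time_s: 17.52
tcp_pos: [0.5245, -0.1601, 0.3859]
ee_rot: [[0.005, 0.532, -0.847], [-0.001, -0.847, -0.532], [-1.0, 0.004, -0.004]]
wrist_force: [0.1, 0.5, -1.7]
gripper_width: 0.086
```

Run:
```python
from h import *
p,d=viewer.capture("side"); cv2.imwrite("pics/d6.png",p[:,:,::-1])
print(r.sense()["joints"].round(1))
```

```text
[-0.000e+00  1.140e+01 -1.200e+00  1.000e-01 -7.710e+01  1.222e+02]
```

View pics/d6.png

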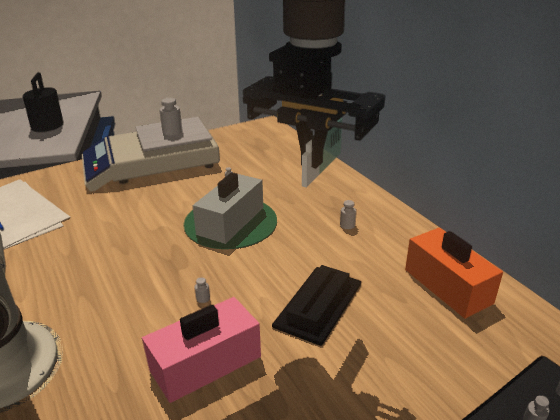

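Side view: the plate is clear of the slot with its long edge level, and the cover stands on the mat. Now I'll tilt about the plate's long axis (0.845, 0.534, 0), which turns the label up.

>>> move_arm(
  series=[
    [[0.3,0.19,0,0,0,0,0],[0.5,0.32,0,0,0,0,0],[0.5,0.32,0,0,0,0,0],[0.5,0.32,0,0,0,0,0],[0.5,0.32,0,0,0,0,0],[0,0,0,0,0,0,0]],
  ],
)

```text
time_s: 18.32
tcp_pos: [0.5225, -0.1595, 0.3788]
ee_rot: [[-0.215, 0.488, -0.846], [0.323, -0.782, -0.533], [-0.922, -0.388, 0.01]]
wrist_force: [-0.0, 0.1, -2.3]
gripper_width: 0.091
```

Run:
```python
from h import *
print(r.sense()["joints"].round(1))
```

```text
[ -8.1  19.4  12.6 -17.  -98.5 130. ]
```

>>> move_arm(
  series=[
    [[0.5,0.32,0,0,0,0.1,0],[0.5,0.32,0,0,0,0.1,0],[0.5,0.32,0,0,0,0.1,0],[0.5,0.32,0,0,0,0,0],[0.5,0.32,0,0,0,0,0],[0.5,0.32,0,0,0,0,0],[0.3,0.19,0,0,0,0,0],[0,0,0,0,0,0,0],[0,0,0,0,0,0,0],[0,0,0,0,0,0,0]],
  ],
)

```text
time_s: 19.58
tcp_pos: [0.5206, -0.1564, 0.3932]
ee_rot: [[-0.451, 0.298, -0.842], [0.679, -0.498, -0.54], [-0.58, -0.814, 0.023]]
wrist_force: [0.3, 1.2, -1.2]
gripper_width: 0.091
```

Run:
```python
from h import *
p,d=viewer.capture("scene"); cv2.imwrite("pics/s7.png",p[:,:,::-1])
for k in ["plate_centre"]:
    for f in spotter.trace("scene",k)[:2]:
        P,_=cloud("scene",d,f["mask"]); m=np.median(P,0); P=P[np.linalg.norm(P-m,axis=1)<.09]
        w,v=np.linalg.eigh(np.cov(P.T)); print(k,f["conf"],np.round(f["centre"]),m.round(3),v[:,0].round(3),np.sqrt(w))
for f in spotter.trace("scene","cover_grip")[:3]:
    P,_=cloud("scene",d,f["mask"]); b=P[P[:,2]>.1]; print(f["conf"],np.round(f["centre"]),np.median(b,0).round(3) if len(b) else 0, P[:,2].max())
p,d=viewer.capture("wrist"); cv2.imwrite("pics/w7.png",p[:,:,::-1])
p,d=viewer.capture("side"); cv2.imwrite("pics/d7.png",p[:,:,::-1])
P,uv=cloud("side",d)
for name,x,y in (("B",202,293),("C",229,177),("A",348,216)):
    m=(abs(uv[:,0]-x)<14)&(abs(uv[:,1]-y)<18)&(P[:,2]>.012)&(P[:,2]<.065); q=P[m]; print(name,m.sum(),np.round(np.median(q,0),3),q[:,2].max())
s=r.sense();print(s["joints"].round(1),s["joint_velocities"].round(2))
```

```text
plate_centre 0.93 [254.  92.] [ 0.537 -0.081  0.355] [-0.289  0.511  0.81 ] [0.00214489 0.01805146 0.03578384]
0.93 [300. 151.] [ 0.323 -0.16   0.111] 0.11815480991262861
0.88 [310. 251.] [0.545 0.215 0.116] 0.12246715950037312
0.78 [142. 201.] [ 0.815 -0.215  0.113] 0.12063714408312165
B 247 [ 0.376 -0.02   0.031] 0.04700844872637133
C 51 [0.619 0.392 0.029] 0.04068442293211394
A 330 [0.761 0.048 0.041] 0.06416687039315938
[ -16.9   29.2   26.6  -40.5 -126.9  125.7] [ 0.01  0.17 -0.04 -0.08 -0.   -0.09]
```

View pics/s7.png

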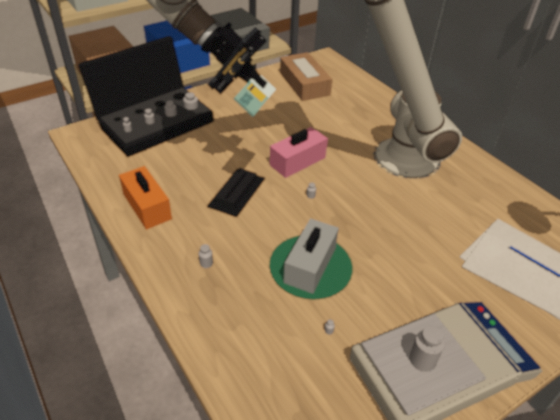

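View pics/w7.png

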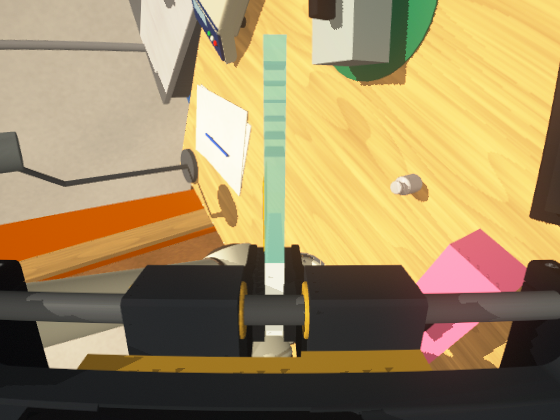

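View pics/d7.png

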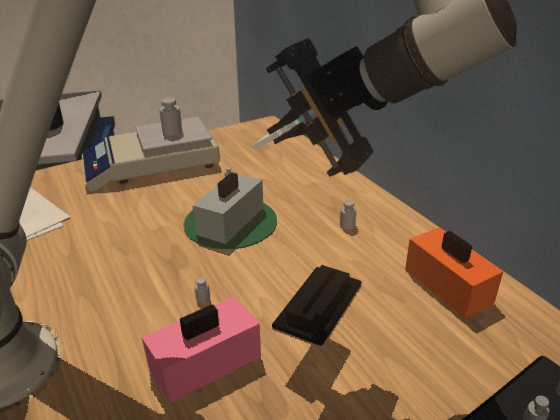

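The scene view shows the yellow label facing up at (257,92), with fingers only on white. The plate is at 36°, 0.355 m up, the cover is on the mat and the weights haven't moved. I'll settle for a moment and then hand in.

>>> move_arm(
  series=[
    [[0,0,0,0,0,0,0],[0,0,0,0,0,0,0],[0,0,0,0,0,0,0],[0,0,0,0,0,0,0]],
  ],
)

```text
time_s: 20.32
tcp_pos: [0.5207, -0.1567, 0.3933]
ee_rot: [[-0.45, 0.298, -0.842], [0.679, -0.498, -0.539], [-0.58, -0.814, 0.022]]
wrist_force: [-0.7, 0.1, -0.5]
gripper_width: 0.089
```

Run:
```python
from h import *
s=r.sense();print(s["time_s"],s["joint_velocities"].round(2),s["gripper_width"],s["tcp_pos"])
print(r.finish_job())
```

```text
20.325 [-0.05  0.02 -0.06 -0.03 -0.08  0.03] 0.08919306775381115 [ 0.52067648 -0.15669756  0.39333129]
the job is handed in; nothing more can be done
None
```

The job is done and handed in at 20.3 s; the interface gives no verdict.

- **Cover:** I lifted the grey cover by its handle and set it upright on the mat. I let go only once the wrist force showed the mat was carrying it. At the last look it stood about 10 mm from the mat centre.
- **Plate:** I gripped it by the frosted end, about 40 mm from its centre, lifted it out of the slot and tilted it label up. In the last pictures the fingers are on white only. Depth data put the label face about 36° from straight up and the plate about 0.355 m above the bench. The jaw opening read 0.089, which matches the 8 mm plate, and the arm was at rest.
- **Weights:** the depth readings of all three before and after agree within about 5 mm.

No check failed. The biggest disagreement was 5 mm for the smallest weight, which the cover partly hid in the later picture.

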